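# Find the stamped parts tray and send it to the dispatch line

### The job

Tip each of the two dark wooden trays up towards you on its near bottom edge, the left-hand one (the robot's left, +y) first and then the right-hand one, by pressing its thumb ledge down until the ledge is about at the cabinet top, keep it there for a second to look at the underside, and let it down flat again. Then push the tray that has the ring-and-cross stamp underneath forward until its front lies flat against the steel angle strip beyond it (the dispatch line), leaving the other tray about where it stood. Only press and push with the fingertips: lift or turn over neither tray, do not pick anything up, and leave the other things alone.

Things in the scene. Friction and masses are not known exactly. Their poses are not given: they have to be found in the camera images.
- tray_a: dark wooden parts tray, one of two alike from above: 125 (its x) by 160 (its y), walls 6 thick and 46 high, 0.25 to 0.46 kg, loose. z up, x away from the robot. It stands on a flat base from x = -45 to 25; beyond that its underside slopes up at 25 degrees to an upright nose face at x = 80, 30 to 46 high. Origin on the cabinet top, 45 from the near edge, midway in y.
- tray_b: the other tray, of the same shape, size and behaviour as tray_a; same origin and axes.
- stamp (a point): centre of the stamp, a pale ring 50 across with a cross in it, between two bars, 100 over all, under the sloping front part of one tray (tray x = 52, z = 18); the other tray has none. Which tray stands on the left varies. Hidden while the tray is flat; the camera in front of the robot sees it while the tray is tipped.
- tray_a_ledge (a point): middle of the top of tray_a's thumb ledge (tray x = -67, z = 72). The ledge, 40 wide, 6 thick, juts over the near wall towards the robot from x = -45 to -90. Pressed down (2 to 15 N) it tips the tray about its near bottom edge, swinging down and towards the robot, until its outer end meets the cabinet top at about 55 degrees; let go, the tray drops back flat.
- tray_b_ledge (a point): middle of the top of tray_b's thumb ledge (tray x = -67, z = 72). The ledge, 40 wide, 6 thick, juts over the near wall towards the robot from x = -45 to -90. Pressed down (2 to 15 N) it tips the tray about its near bottom edge, swinging down and towards the robot, until its outer end meets the cabinet top at about 55 degrees; let go, the tray drops back flat.
- tray_a_heel (a point): middle of tray_a's near bottom edge, about which it tips (tray frame x = -45, z = 0).
- tray_b_heel (a point): middle of tray_b's near bottom edge, about which it tips (tray frame x = -45, z = 0).
- tray_a_nose (a point): middle of tray_a's upright nose face (tray x = 80, z = 38), to lie against the dispatch line if tray_a is the stamped one.
- dispatch_line: the dispatch line: straight steel angle fixed on the cabinet top beyond the trays, 640 long (its y), 30 wide, its near upright face 40 high. Origin at the middle of its near face's bottom edge; x points away from the robot, square to that face; y along it. It cannot move.
- lamp_base: green enamel lamp base, 120 across at the foot, 120 high, loose; origin at the centre of its foot. Leave alone.
- draw_plate: steel draw plate lying flat, 30 by 150 (its y) by 8 thick, loose; origin at the centre of its underside. Leave alone.
- bangle_blank: copper bangle blank lying flat, 66 outside diameter, 12 high, loose; origin at the centre of its underside. Leave alone.
- ring_clamp: wooden ring clamp lying down, 120 (its x) by 25 by 22 high, loose; origin at the centre of its underside. Leave alone.
There are look-alikes about, which are no part of the job. What is shaped like the tray_b but orange is not meant.

How it is judged:
By the outcome, as a careful person would: the job done as asked, in the order asked, and still so for the second after the job is handed in, with the robot touching nothing.
It also fails if it takes over 72 s, if anything falls off the work surface, if the arm or the gripper's body presses on something with over 40 N, if the wrist force passes 120 N, or if a joint passes its speed limit or range.

### The arm

A 6-joint arm with a two-finger parallel gripper is mounted at the origin on the work surface. World frame = base frame: x ahead of the robot, y to its left, z up, the work surface at z = 0. Lengths are in m, angles in rad, forces in N, time in s.
With the tool pointing down it reaches from about 0.35 to 0.775 m from the base axis. Payload 5.5 kg.
Tool frame: the origin (TCP) lies at the very end of the fingers, on their centre line; the grasp point (between the pads) lies 19 mm behind it; z points along the fingers, y is the line along which they close (so a half turn about z gives the same grasp; the last joint's range is limited). The gripper opens to 85 mm and grips with 20 to 120 N. Pads are 22 mm wide; open, the fingers measure 114 mm over their backs; the gripper's body (76 mm by 85 mm) begins 54 mm behind the grasp point. The pads swing forward as they close: fully open they stand 13 mm farther back than shut.
Start: joints at [-1.345, 0.313, 0.046, 1.304, 0, 1.431], TCP at [0.206, -0.537, 0.231] pointing down, gripper open.
Joint ranges: [-2.76, 2.76], [-0.86, 1.69], [-1.03, 1.26], [-2.2, 2.34], [-1.47, 1.5], [-3.14, 3.14]. Speed limits (rad/s): [2.57, 2.57, 3.14, 3.14, 3.14, 3.14].

### API

Orientations are given as a unit quaternion [w, x, y, z].
In Python, from workcell import get_state, read_camera, calibration, hand_in gives the robot as it stands.
- The arm moves only by the tool drive_tool, never from a script. Its argument "deltas" is a list that holds one entry, the list of rows, each a list of 7 numbers: the closure in counts, from 0 (fully open) to 255 (shut), then the shift along the tool's x, y, z in m, then the turn, a rotation vector about the tool's x, y, z in degrees. A call has 1 to 12 rows; each row is the pose to reach, as a shift and turn from the pose commanded when the call began, along the tool's axes at that moment; what a row does not reach only later rows make up. A row lasts 1/8 s, in which the tool goes at most 62.5 mm and 10.7 degrees, less where a joint would pass 70% of its speed; a pose out of reach is approached as far as the arm can. A call with a gripper value outside its range is refused whole. The fingers move at their own pace and stop on an object; "newtons" is the grip in N (left out, the last holds). Time passes only in rows, so rows that repeat a pose let the fingers close. It gives the time, the measured TCP pose, the force, the opening and the grip force at its end, in the units of the state.
- get_state(): the state, without advancing time (a new reading comes with each control period).
- read_camera(name): name is "scene" or "top"; returns (picture, depth): 420x560x3 uint8, red, green, blue; 420x560 float32, m along the optical axis (not along the pixel's ray), 0 where there is no reading.
- calibration(name): a dict with "mtx" (3x3 intrinsics, pixels), "world_from_camera" (4x4, takes a point from camera to world coordinates). Camera axes: x right, y up, looking along -z (the intrinsics and any distortion apply to the point x, -y, -z); pixel columns grow to the right and rows downward; lengths in m; the calibration is good to about 2 mm. A picture is of the moment at which its call begins. calibration takes no time and is no camera call.
- hand_in(): hands the job in; it is judged then, once.
The state is a dict: "clock": time; "joint_pos": joint angles; "qvel": joint speeds; "tau": joint torques, N m; "tcp_pos": TCP position; "orientation": TCP orientation; "wrist_force": force on the tool from outside, world axes, zero at the start; "ft_torque": the same for the moment, N m; "finger_gap": finger opening in m; "grip_force": force on a finger pad.
Only numpy, scipy, OpenCV 4.12 (cv2) and the standard library are available. Lean on these libraries where they do the work, as an engineer would, in place of code of your own. Each camera call takes 0.05 s, during which the arm holds its last target. There are 200 camera calls.

## Working session

There is one attempt and no reset: what is moved stays moved. The work goes in short steps, Python scripts to look and compute and a tool call to move; the robot and the scene stay as the last step left them, time stands still between calls to the robot, and variables do not carry over. Pictures are saved under pics/ and viewed, at most 10 in all, crops included, and the job is handed in when it is done.

Besides the shell and the picture viewer there is one more tool, called after "Request:" as name([rows], argument=value, ...), one row to a line, values as JSON. drive_tool: Moves the arm, as the interface text tells. Its arguments: {"type":"object","properties":{"deltas":{"type":"array","items":{"type":"array","items":{"type":"array","items":{"type":"number"}}}},"newtons":{"type":"number"}},"required":["deltas"]}

```bash
mkdir -p pics
cat > h.py <<'E'
import numpy as np, cv2
from workcell import *
def snap(n,f=None):
    p,d=read_camera(n)
    if f: cv2.imwrite('pics/'+f,p[:,:,::-1])
    return p,d
def pts(n,d):
    c=calibration(n);K=np.array(c['mtx']);T=np.array(c['world_from_camera'])
    v,u=np.mgrid[:d.shape[0],:d.shape[1]]
    P=np.stack([(u-K[0,2])/K[0,0]*d,-(v-K[1,2])/K[1,1]*d,-d],-1)
    return P@T[:3,:3].T+T[:3,3]
E
python3 - <<'E'
from h import *
for n in('scene','top'):
    p,d=snap(n,n+'0.png'); np.savez(n+'0.npz',p=p,d=d); c=calibration(n); print(n,c.keys(),np.round(c['mtx'],1).tolist(),np.round(c['world_from_camera'],3).tolist(),(d==0).mean())
s=get_state();print(s)
E
```

```text
scene dict_keys(['mtx', 'world_from_camera']) [[408.9, 0.0, 284.7], [0.0, 408.9, 215.2], [0.0, 0.0, 1.0]] [[-0.832, -0.326, 0.449, 0.979], [0.555, -0.506, 0.66, 0.655], [0.012, 0.798, 0.602, 0.666], [0.0, 0.0, 0.0, 1.0]] 0.003983843537414966
top dict_keys(['mtx', 'world_from_camera']) [[387.5, 0.0, 281.8], [0.0, 387.5, 208.8], [0.0, 0.0, 1.0]] [[-0.008, 0.991, -0.134, 0.367], [-1.0, -0.009, -0.007, -0.013], [-0.008, 0.134, 0.991, 1.184], [0.0, 0.0, 0.0, 1.0]] 0.0039625850340136055
{'clock': 0.1, 'joint_pos': array([-1.34457458e+00,  3.13926881e-01,  4.50690560e-02,  1.30361730e+00,
       -3.33607629e-06,  1.43119096e+00]), 'qvel': array([-0.00159298, -0.00205671,  0.00069095,  0.0006414 , -0.00202647,
       -0.00056258]), 'tau': array([ 1.77122711e-03, -4.81725597e+01,  2.99244511e+01,  1.27690969e-02,
       -2.73039814e-04,  3.42191449e-06]), 'tcp_pos': array([ 0.20556979, -0.53648937,  0.23048753]), 'orientation': array([-8.38537816e-04,  9.83317558e-01,  1.81895232e-01, -3.80078825e-05]), 'wrist_force': array([0.04485611, 0.28183834, 0.86671591]), 'ft_torque': array([ 0.00331097, -0.00429905,  0.03710352]), 'grip_force': 0.0, 'finger_gap': 0.0852733165277543}
```

View pics/scene0.png

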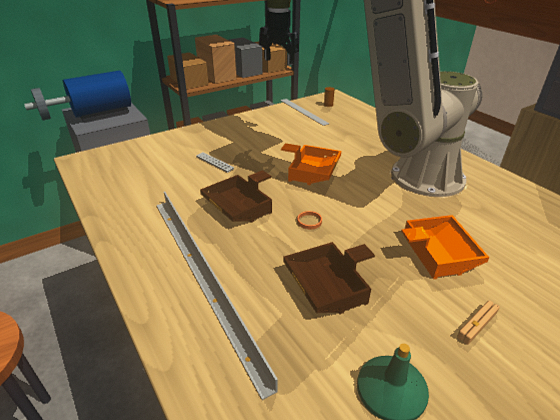

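View pics/top0.png

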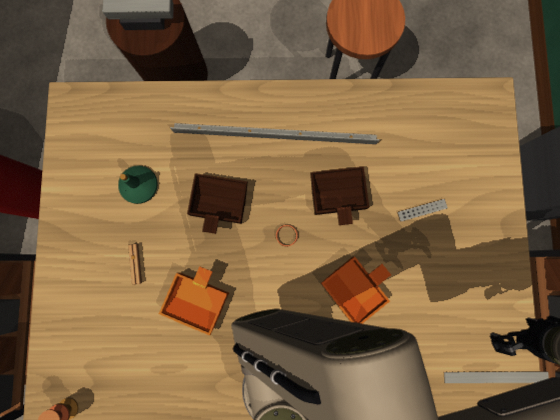

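The scene view shows the left tray at about (325,280) and the right one at (237,195). In the top view they are at (218,200) and (340,192), with ledges at (211,224) and (345,215), and the strip runs from (172,128) to (378,140).

```bash
cat >> h.py <<'E'
def trays(p,d,n='top'):
    P=pts(n,d); hsv=cv2.cvtColor(p,cv2.COLOR_RGB2HSV).astype(int)
    base=(d>0)&(p.max(2)<95)&(P[...,0]>.33)&(P[...,0]<.72)&(P[...,2]>.012)&(P[...,2]<.11)&(hsv[...,0]<20)&(abs(P[...,1])<.35)
    k,l,st,ce=cv2.connectedComponentsWithStats(base.astype(np.uint8))
    out=[]
    for i in range(1,k):
        if st[i,4]<400: continue
        Q=P[l==i]; led=Q[(Q[:,2]>.062)]; rim=Q[(Q[:,2]>.036)&(Q[:,2]<.054)]
        out.append((Q[:,1].mean(),Q,led,rim))
    return sorted(out,key=lambda o:-o[0])
def line(p,d,n='top'):
    P=pts(n,d); m=(d>0)&(P[...,0]>.6)&(P[...,0]<.85)&(P[...,2]>.030)&(P[...,2]<.055)&(abs(P[...,1])<.36)&(p.max(2).astype(int)-p.min(2)<40)
    return P[m]
E
python3 - <<'E'
from h import *
for n in('top','scene'):
    z=np.load(n+'0.npz');p,d=z['p'],z['d']
    for y,Q,led,rim in trays(p,d,n):
        print(n,len(Q),'led',len(led),led.mean(0).round(4) if len(led) else'', cv2.minAreaRect((led[:,:2]*1000).astype(np.float32)) if len(led)>3 else '')
        r=cv2.minAreaRect((rim[:,:2]*1000).astype(np.float32));print('  rim',len(rim),r,cv2.boxPoints(r).round().tolist())
    L=line(p,d,n)
    if len(L)>5:
        f=np.polyfit(L[:,1],L[:,0],1);print('line',len(L),f,np.degrees(np.arctan(f[0])),L.min(0),L.max(0),np.percentile(L[:,0]-np.polyval(f,L[:,1]),[2,50,98]))
E
```

```text
top 2215 led 247 [0.4765 0.2017 0.0731] ((476.5272216796875, 202.68270874023438), (40.77170181274414, 51.10029220581055), 81.12574768066406)
  rim 453 ((558.3881225585938, 188.34173583984375), (159.80824279785156, 127.21151733398438), 80.51512908935547) [[482.0, 120.0], [608.0, 99.0], [634.0, 257.0], [509.0, 278.0]]
top 2189 led 246 [ 0.4972 -0.1843  0.073 ] ((496.7719421386719, -183.90908813476562), (51.052581787109375, 40.56142807006836), 5.028717517852783)
  rim 448 ((578.2330322265625, -176.13812255859375), (125.25140380859375, 160.8684539794922), 6.115715026855469) [[507.0, -103.0], [525.0, -263.0], [649.0, -249.0], [632.0, -89.0]]
line 1102 [0.0570355  0.68226995] 3.2643568255929387 [ 0.60010037 -0.29983719  0.03005157] [0.77869884 0.33638058 0.05203682] [-0.08835889 -0.03217136  0.07547157]
scene 3979 led 342 [0.4786 0.2045 0.0723] ((475.9977722167969, 204.14892578125), (41.90266799926758, 52.410301208496094), 80.70541381835938)
  rim 1113 ((557.1270751953125, 189.54660034179688), (162.41290283203125, 127.9710464477539), 80.53479766845703) [[481.0, 120.0], [607.0, 99.0], [634.0, 259.0], [507.0, 280.0]]
scene 2014 led 130 [ 0.5016 -0.1795  0.0713] ((496.1905822753906, -181.6981201171875), (51.957855224609375, 41.115577697753906), 3.830989122390747)
  rim 660 ((578.5255126953125, -175.37750244140625), (128.04991149902344, 163.99496459960938), 5.645666599273682) [[507.0, -100.0], [523.0, -263.0], [650.0, -251.0], [634.0, -87.0]]
line 929 [0.07656404 0.72598554] 4.3782544845679245 [ 0.60168561 -0.30125572  0.03000814] [0.77756656 0.33846926 0.0493648 ] [-0.12759231  0.02540269  0.02917596]
```

```bash
cat >> h.py <<'E'
from scipy.spatial.transform import Rotation as R
def go(pos,yaw,base=None):
    "tool-axis shift (mm) and turn (deg) to world pos with tool down, tool x at yaw deg"
    s=get_state();q=s['orientation'];A=R.from_quat([q[1],q[2],q[3],q[0]])
    B=R.from_euler('z',yaw,degrees=True)*R.from_euler('x',180,degrees=True)
    d=A.inv().apply(np.array(pos)-s['tcp_pos'])
    return np.round(d*1000,1),np.round((A.inv()*B).as_rotvec(degrees=True),2)
E
python3 - <<'E'
from h import *
z=np.load('top0.npz');p,d=z['p'],z['d']
for n in('top','scene'):
    z=np.load(n+'0.npz');L=line(z['p'],z['d'],n);L=L[(L[:,0]>.69)]
    f=np.polyfit(L[:,1],L[:,0],1)
    for _ in range(3):
        r=L[:,0]-np.polyval(f,L[:,1]);L=L[abs(r-np.median(r))<.01];f=np.polyfit(L[:,1],L[:,0],1)
    print(n,len(L),f,np.degrees(np.arctan(f[0])),np.percentile(L[:,0]-np.polyval(f,L[:,1]),[1,50,99]),L[:,1].min(),L[:,1].max())
P=pts('top',np.load('top0.npz')['d']);m=(P[...,2]>.06)&(P[...,2]<.1)&(P[...,0]>.2)&(P[...,0]<.45)&(P[...,1]>.05)&(P[...,1]<.35)
print('orange ledge',P[m].min(0),P[m].max(0))
print(go((.453,.2065,.11),170.5))
E
```

```text
top 500 [0.07077067 0.7523109 ] 4.048111165729271 [-0.00267041 -0.00036008  0.00354359] -0.29983718509307017 0.3363805765432979
scene 745 [0.06995591 0.75245966] 4.001658936818346 [-0.00302881  0.00057681  0.00175769] -0.3012557212305861 0.33846925990161497
orange ledge [0.29602095 0.18779041 0.06226128] [0.44886896 0.24979306 0.07871574]
(array([ 496.8, -605.1,  121.6]), array([-2.0000e-02, -1.3000e-01, -1.4954e+02]))
```

Request:
drive_tool([
  [[255, 0.497, -0.605, 0.02, 0, 0, -149.5], [255, 0.497, -0.605, 0.02, 0, 0, -149.5], [255, 0.497, -0.605, 0.02, 0, 0, -149.5], [255, 0.497, -0.605, 0.02, 0, 0, -149.5], [255, 0.497, -0.605, 0.02, 0, 0, -149.5], [255, 0.497, -0.605, 0.02, 0, 0, -149.5], [255, 0.497, -0.605, 0.02, 0, 0, -149.5], [255, 0.497, -0.605, 0.02, 0, 0, -149.5], [255, 0.497, -0.605, 0.02, 0, 0, -149.5], [255, 0.497, -0.605, 0.02, 0, 0, -149.5], [255, 0.497, -0.605, 0.02, 0, 0, -149.5], [255, 0.497, -0.605, 0.02, 0, 0, -149.5]],
])

```text
clock: 1.6
tcp_pos: [0.443, 0.1764, 0.2119]
orientation: [0.0, 0.257, 0.966, -0.0]
wrist_force: [1.9, -0.8, 0.7]
finger_gap: -0.0001
grip_force: 0.0
```

Run:
```python
from h import *
P=pts('top',np.load('top0.npz')['d']);m=(P[...,2]>.06)&(P[...,2]<.1)&(P[...,0]>.2)&(P[...,0]<.435)&(P[...,1]>.05)&(P[...,1]<.35)
print('orange ledge',P[m].min(0),P[m].max(0))
print(get_state()['clock'],go((.453,.2065,.11),170.5))
```

```text
orange ledge [0.29602095 0.19726517 0.06226128] [0.35511646 0.24979306 0.07871574]
1.6 (array([  6.3,  31.1, 101.9]), array([-2.000e-02,  2.000e-02, -2.024e+01]))
```

Request:
drive_tool([
  [[255, 0.006, 0.031, 0.05, 0, 0, -10], [255, 0.006, 0.031, 0.1, 0, 0, -20.2], [255, 0.006, 0.031, 0.1, 0, 0, -20.2], [255, 0.006, 0.031, 0.1, 0, 0, -20.2]],
])

```text
clock: 2.1
tcp_pos: [0.4538, 0.2039, 0.1134]
orientation: [0.0, 0.088, 0.996, 0.0]
wrist_force: [1.0, 0.2, -0.2]
finger_gap: 0.0005
grip_force: 0.0
```

Run:
```python
from h import *
print(get_state()['clock'],get_state()['wrist_force'],go((.453,.2065,.072),170.5))
p,d=snap('scene');cv2.imwrite('pics/s1.png',cv2.resize(p[200:340,240:440,::-1],None,fx=3,fy=3))
```

```text
2.1 [ 0.99606773  0.15467011 -0.22343783] (array([ 1.3,  2.4, 41.4]), array([ 0.01,  0.05, -0.62]))
```

View pics/s1.png

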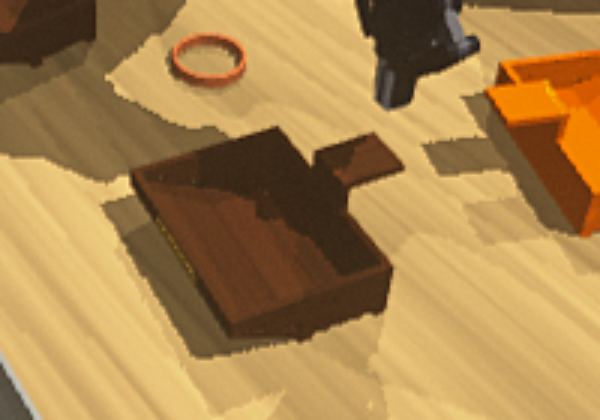

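The closed fingertips hang over the left tray's ledge end (395,100 in the crop), and the ledge is at (360,160).

Request:
drive_tool([
  [[255, 0.001, 0.002, 0.02, 0, 0, -0.6], [255, 0.001, 0.002, 0.034, 0, 0, -0.6], [255, 0.001, 0.002, 0.037, 0, 0, -0.6], [255, 0.001, 0.002, 0.04, 0, 0, -0.6], [255, 0.001, 0.002, 0.042, 0, 0, -0.6], [255, 0.001, 0.002, 0.042, 0, 0, -0.6]],
])

```text
clock: 2.9
tcp_pos: [0.4524, 0.2063, 0.0715]
orientation: [0.0, 0.081, 0.997, 0.0]
wrist_force: [-3.2, -1.6, 11.0]
finger_gap: 0.0003
grip_force: 5.3
```

Request:
drive_tool([
  [[255, 0.004, 0, 0.002, 0, 0, 0], [255, 0.008, 0, 0.0042, 0, 0, 0], [255, 0.012, 0, 0.0068, 0, 0, 0], [255, 0.016, 0, 0.0096, 0, 0, 0], [255, 0.0193, 0, 0.0126, 0, 0, 0], [255, 0.0226, 0, 0.0156, 0, 0, 0], [255, 0.0256, 0, 0.019, 0, 0, 0], [255, 0.0287, 0, 0.0226, 0, 0, 0], [255, 0.0316, 0, 0.0261, 0, 0, 0]],
])

```text
clock: 4.03
tcp_pos: [0.4215, 0.2114, 0.0436]
orientation: [0.0, 0.081, 0.997, -0.0]
wrist_force: [-0.7, 0.7, 0.4]
finger_gap: -0.0001
grip_force: 0.9
```

Run:
```python
from h import *
print(get_state()['clock'],get_state()['wrist_force'])
p,d=snap('scene');cv2.imwrite('pics/s2.png',cv2.resize(p[200:340,240:440,::-1],None,fx=3,fy=3))
```

```text
4.025 [-0.73280538  0.72244563  0.42291402]
```

View pics/s2.png

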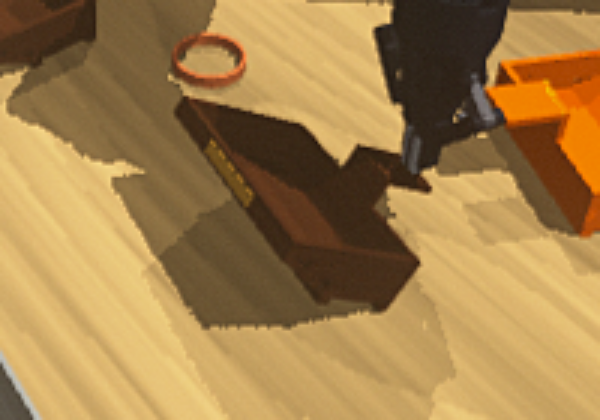

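The tray is tipping about 30° with the fingertip on the ledge's outer end at (420,175).

Request:
drive_tool([
  [[255, 0.0024, 0, 0.004, 0, 0, 0], [255, 0.0047, 0, 0.008, 0, 0, 0], [255, 0.0069, 0, 0.0119, 0, 0, 0], [255, 0.0086, 0, 0.0162, 0, 0, 0], [255, 0.0103, 0, 0.0205, 0, 0, 0], [255, 0.0118, 0, 0.0249, 0, 0, 0], [255, 0.0127, 0, 0.029, 0, 0, 0], [255, 0.0135, 0, 0.0326, 0, 0, 0], [255, 0.0135, 0, 0.0326, 0, 0, 0]],
])

```text
clock: 5.2
tcp_pos: [0.4077, 0.2134, 0.011]
orientation: [-0.0, 0.081, 0.997, -0.0]
wrist_force: [-1.3, -1.0, 0.7]
finger_gap: 0.0001
grip_force: 0.6
```

Run:
```python
from h import *
print(get_state()['clock'],get_state()['wrist_force'])
p,d=snap('scene');cv2.imwrite('pics/s3.png',cv2.resize(p[200:340,240:440,::-1],None,fx=3,fy=3))
P=pts('scene',d);m=(p.max(2)<105)&(P[...,2]>.004)&(P[...,2]<.3)&(P[...,0]>.38)&(P[...,0]<.62)&(P[...,1]>.08)&(P[...,1]<.3)&(p[...,0]>p[...,2]+12)
Q=P[m];xd=np.array([.9863,-.165]);X=(Q[:,:2]-[.4961,.1993])@xd
i=Q[:,2].argmax();print('highest',X[i],Q[i]);print('min x tail', np.c_[X,Q[:,2]][np.argsort(X)[:8]].round(3).tolist())
```

```text
5.2 [-1.27954179 -0.98039266  0.70674168]
highest -0.0697283026697675 [0.43586203 0.26181873 0.29999971]
min x tail [[-0.12, 0.295], [-0.12, 0.186], [-0.116, 0.214], [-0.116, 0.266], [-0.115, 0.219], [-0.115, 0.217], [-0.114, 0.168], [-0.114, 0.179]]
```

View pics/s3.png

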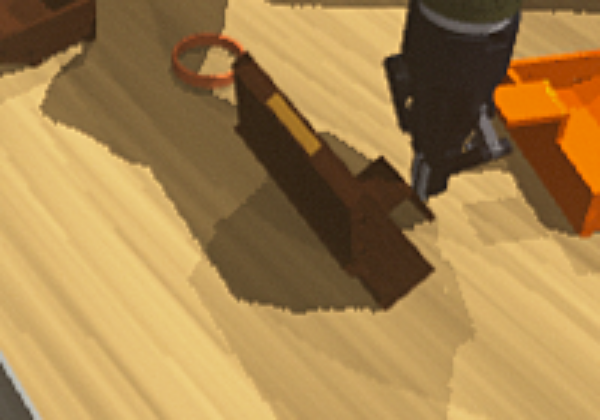

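```bash
cat >> h.py <<'E'
def tip(c,yaw,heel,f):
    p,d=snap('scene');P=pts('scene',d);xd=np.array([np.cos(np.radians(yaw)),np.sin(np.radians(yaw))]);yd=np.array([-xd[1],xd[0]])
    X=(P[...,:2]-heel)@xd;Y=(P[...,:2]-heel)@yd;Z=P[...,2]
    m=(d>0)&(p.max(2)<115)&(abs(Y)<.09)&(X>0)&(X<.12)&(Z>.01)&(Z<.2)&(p[...,0].astype(int)>p[...,2]+8)
    print('top z',np.percentile(Z[m],[97,99,100]).round(4),'at X',X[m][Z[m].argmax()].round(4))
    r0,r1,c0,c1=c;cv2.imwrite('pics/'+f,cv2.resize(p[r0:r1,c0:c1,::-1],None,fx=4,fy=4,interpolation=2))
    l=(abs(Y)<.025)&(X<-.055)&(X>-.1)&(Z>.004)&(Z<.05)&(p.max(2)<110)&(p[...,0].astype(int)>p[...,2]+15)
    print('ledge',l.sum(),np.c_[X[l],Z[l]].mean(0).round(4) if l.any() else '', Z[l].min() if l.any() else '')
E
python3 - <<'E'
from h import *
tip((205,310,310,395),-9.5,[.4961,.1993],'s4.png')
E
```

```text
top z [0.1288 0.1299 0.1312] at X 0.0338
ledge 119 [-0.0756  0.0332] 0.00523873437771516
```

View pics/s4.png

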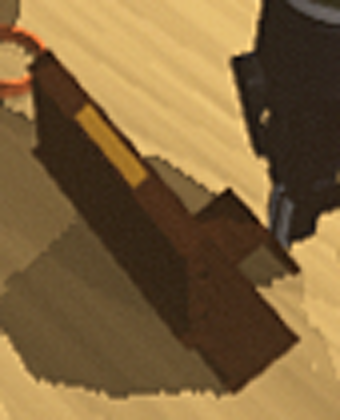

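The tray is fully tipped (top at z=0.130, which matches 55.7°). Its dark sloping underside, from (35,150) to (190,340), carries no stamp. I'll hold it for a second and then let it down.

Request:
drive_tool([
  [[255, 0, 0, 0, 0, 0, 0], [255, 0, 0, 0, 0, 0, 0], [255, 0, 0, 0, 0, 0, 0], [255, 0, 0, 0, 0, 0, 0], [255, 0, 0, 0, 0, 0, 0], [255, 0, 0, 0, 0, 0, 0], [255, 0, 0, 0, 0, 0, 0], [255, 0, 0, 0, 0, 0, 0], [255, 0, 0, 0, 0, 0, 0], [255, 0, 0, 0, 0, 0, 0]],
])

```text
clock: 6.55
tcp_pos: [0.4079, 0.2134, 0.0113]
orientation: [-0.0, 0.081, 0.997, -0.0]
wrist_force: [-2.8, 0.1, 1.9]
finger_gap: -0.0001
grip_force: 1.5
```

Request:
drive_tool([
  [[255, -0.0017, 0, -0.0077, 0, 0, 0], [255, -0.0032, 0, -0.0121, 0, 0, 0], [255, -0.0049, 0, -0.0164, 0, 0, 0], [255, -0.0066, 0, -0.0207, 0, 0, 0], [255, -0.0088, 0, -0.0246, 0, 0, 0], [255, -0.011, 0, -0.0286, 0, 0, 0], [255, -0.0135, 0, -0.0326, 0, 0, 0], [255, -0.0164, 0, -0.0361, 0, 0, 0], [255, -0.0195, 0, -0.0397, 0, 0, 0], [255, -0.0225, 0, -0.0431, 0, 0, 0]],
])

```text
clock: 7.8
tcp_pos: [0.4298, 0.2099, 0.055]
orientation: [-0.001, 0.081, 0.997, 0.0]
wrist_force: [-6.7, 1.0, 9.6]
finger_gap: 0.0001
grip_force: 5.0
```

Request:
drive_tool([
  [[255, -0.0033, 0, -0.003, 0, 0, 0], [255, -0.0066, 0, -0.006, 0, 0, 0], [255, -0.0106, 0, -0.0088, 0, 0, 0], [255, -0.0146, 0, -0.0114, 0, 0, 0], [255, -0.0186, 0, -0.0136, 0, 0, 0], [255, -0.0226, 0, -0.0156, 0, 0, 0], [255, -0.0226, 0, -0.019, 0, 0, 0], [255, -0.0226, 0, -0.04, 0, 0, 0], [255, -0.0226, 0, -0.08, 0, 0, 0], [255, -0.0226, 0, -0.08, 0, 0, 0]],
])

```text
clock: 9.05
tcp_pos: [0.4562, 0.2069, 0.1376]
orientation: [0.004, 0.081, 0.997, 0.001]
wrist_force: [0.8, -0.1, -0.3]
finger_gap: 0.0001
grip_force: 0.0
```

```bash
cat >> h.py <<'E'
def report(n='top'):
    p,d=snap(n)
    for y,Q,led,rim in trays(p,d,n):
        r=cv2.minAreaRect((rim[:,:2]*1000).astype(np.float32));print('rim',len(rim),r,'led',led.mean(0).round(4),np.percentile(rim[:,2],[5,95]))
E
python3 - <<'E'
from h import *
report();report('scene')
print(get_state()['clock'],get_state()['tcp_pos'])
E
```

```text
rim 389 ((558.5490112304688, 188.24331665039062), (159.86160278320312, 126.61734008789062), 80.28115844726562) led [0.4904 0.1964 0.0731] [0.03675897 0.0501295 ]
rim 448 ((578.7190551757812, -176.3773651123047), (125.87503051757812, 161.39498901367188), 6.0289411544799805) led [ 0.4969 -0.1841  0.073 ] [0.0369768 0.0504127]
rim 925 ((557.4061889648438, 189.60345458984375), (162.67694091796875, 127.1353530883789), 80.74143981933594) led [0.4913 0.2037 0.071 ] [0.03680465 0.04860427]
rim 565 ((577.8428955078125, -174.14761352539062), (127.82892608642578, 163.4879150390625), 6.090822219848633) led [ 0.4996 -0.1743  0.0704] [0.03671962 0.04864378]
9.15 [0.45368195 0.20624596 0.13465752]
```

Run:
```python
from h import *
print(go((.4725,-.1868,.12),186.1))
```

```text
(array([ -82.3, -384.8,   14.7]), array([ 1.000e-02,  1.300e-01, -1.544e+01]))
```

Request:
drive_tool([
  [[255, -0.01, -0.05, 0, 0, 0, -2], [255, -0.022, -0.1, 0, 0, 0, -4], [255, -0.032, -0.15, 0, 0, 0, -6], [255, -0.043, -0.2, 0, 0, 0, -8], [255, -0.053, -0.25, 0, 0, 0, -10], [255, -0.064, -0.3, 0.0, 0, 0, -12], [255, -0.075, -0.35, 0.005, 0, 0, -14], [255, -0.0823, -0.3848, 0.0147, 0, 0, -15.5], [255, -0.0823, -0.3848, 0.0147, 0, 0, -15.5], [255, -0.0823, -0.3848, 0.0147, 0, 0, -15.5]],
])

```text
clock: 10.4
tcp_pos: [0.4707, -0.1862, 0.1187]
orientation: [-0.001, -0.054, 0.999, 0.001]
wrist_force: [0.4, 0.3, -0.3]
finger_gap: 0.0001
grip_force: 0.0
```

Run:
```python
from h import *
print(get_state()['wrist_force'],go((.4725,-.1868,.0715),186.1))
```

```text
[ 0.35495131  0.3097231  -0.28926356] (array([-1.9, -0.8, 47.2]), array([ 0.09, -0.1 ,  0.04]))
```

Request:
drive_tool([
  [[255, -0.001, -0.001, 0.02, 0, 0, 0], [255, -0.002, -0.001, 0.038, 0, 0, 0], [255, -0.002, -0.001, 0.043, 0, 0, 0], [255, -0.002, -0.001, 0.046, 0, 0, 0], [255, -0.002, -0.001, 0.0475, 0, 0, 0], [255, -0.002, -0.001, 0.0475, 0, 0, 0]],
])

```text
clock: 11.15
tcp_pos: [0.4739, -0.1877, 0.0728]
orientation: [0.0, -0.054, 0.999, -0.0]
wrist_force: [0.3, 0.1, -0.3]
finger_gap: 0.0001
grip_force: 0.0
```

Request:
drive_tool([
  [[255, 0.004, 0, 0.002, 0, 0, 0], [255, 0.008, 0, 0.0042, 0, 0, 0], [255, 0.012, 0, 0.0068, 0, 0, 0], [255, 0.016, 0, 0.0096, 0, 0, 0], [255, 0.0193, 0, 0.0126, 0, 0, 0], [255, 0.0226, 0, 0.0156, 0, 0, 0], [255, 0.0256, 0, 0.019, 0, 0, 0], [255, 0.0287, 0, 0.0226, 0, 0, 0], [255, 0.0316, 0, 0.0261, 0, 0, 0]],
])

```text
clock: 12.28
tcp_pos: [0.4419, -0.1911, 0.0459]
orientation: [-0.0, -0.054, 0.999, -0.0]
wrist_force: [0.4, -0.2, 2.3]
finger_gap: -0.0001
grip_force: 0.7
```

Request:
drive_tool([
  [[255, 0.0024, 0, 0.004, 0, 0, 0], [255, 0.0047, 0, 0.008, 0, 0, 0], [255, 0.0069, 0, 0.0119, 0, 0, 0], [255, 0.0086, 0, 0.0162, 0, 0, 0], [255, 0.0103, 0, 0.0205, 0, 0, 0], [255, 0.0118, 0, 0.0249, 0, 0, 0], [255, 0.0127, 0, 0.029, 0, 0, 0], [255, 0.0135, 0, 0.0326, 0, 0, 0], [255, 0.0135, 0, 0.0326, 0, 0, 0]],
])

```text
clock: 13.4
tcp_pos: [0.4283, -0.1922, 0.0132]
orientation: [-0.0, -0.054, 0.999, 0.0]
wrist_force: [-1.7, 0.1, 1.6]
finger_gap: 0.0002
grip_force: 1.2
```

Run:
```python
from h import *
print(get_state()['wrist_force'])
tip((140,245,180,300),6.1,[.5163,-.1821],'s5.png')
```

```text
[-1.72851539  0.09359335  1.57174582]
top z [0.1273 0.1285 0.1294] at X 0.0372
ledge 98 [-0.0772  0.0317] 0.00481596532752171
```

View pics/s5.png

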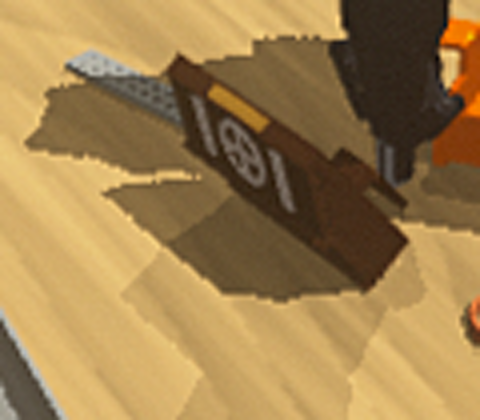

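The right tray's underside shows the ring-and-cross between two bars, at (240,150). I'll hold it and let it down.

Request:
drive_tool([
  [[255, 0.0005, 0, 0.002, 0, 0, 0], [255, 0.0005, 0, 0.002, 0, 0, 0], [255, 0.0005, 0, 0.002, 0, 0, 0], [255, 0.0005, 0, 0.002, 0, 0, 0], [255, 0.0005, 0, 0.002, 0, 0, 0], [255, 0.0005, 0, 0.002, 0, 0, 0], [255, 0.0005, 0, 0.002, 0, 0, 0], [255, 0.0005, 0, 0.002, 0, 0, 0], [255, 0.0005, 0, 0.002, 0, 0, 0], [255, 0.0005, 0, 0.002, 0, 0, 0], [255, 0, 0, 0, 0, 0, 0]],
])

```text
clock: 14.82
tcp_pos: [0.4286, -0.1924, 0.0136]
orientation: [-0.0, -0.054, 0.999, 0.0]
wrist_force: [-3.9, 0.3, 1.0]
finger_gap: -0.0
grip_force: 1.8
```

Request:
drive_tool([
  [[255, -0.0017, 0, -0.0077, 0, 0, 0], [255, -0.0032, 0, -0.0121, 0, 0, 0], [255, -0.0049, 0, -0.0164, 0, 0, 0], [255, -0.0066, 0, -0.0207, 0, 0, 0], [255, -0.0088, 0, -0.0246, 0, 0, 0], [255, -0.011, 0, -0.0286, 0, 0, 0], [255, -0.0135, 0, -0.0326, 0, 0, 0], [255, -0.0164, 0, -0.0361, 0, 0, 0], [255, -0.0195, 0, -0.0397, 0, 0, 0], [255, -0.0225, 0, -0.0431, 0, 0, 0]],
])

```text
clock: 16.08
tcp_pos: [0.4516, -0.1902, 0.0571]
orientation: [0.0, -0.054, 0.999, -0.0]
wrist_force: [0.0, 0.7, 3.0]
finger_gap: -0.0
grip_force: 1.4
```

Request:
drive_tool([
  [[255, -0.0033, 0, -0.003, 0, 0, 0], [255, -0.0066, 0, -0.006, 0, 0, 0], [255, -0.0106, 0, -0.0088, 0, 0, 0], [255, -0.0146, 0, -0.0114, 0, 0, 0], [255, -0.0186, 0, -0.0136, 0, 0, 0], [255, -0.0226, 0, -0.0156, 0, 0, 0], [255, -0.0226, 0, -0.019, 0, 0, 0], [255, -0.0226, 0, -0.04, 0, 0, 0], [255, -0.0226, 0, -0.08, 0, 0, 0], [255, -0.0226, 0, -0.08, 0, 0, 0]],
])

```text
clock: 17.32
tcp_pos: [0.4754, -0.1886, 0.1394]
orientation: [0.002, -0.054, 0.999, -0.001]
wrist_force: [-0.3, 0.1, 0.1]
finger_gap: 0.0002
grip_force: 0.0
```

Run:
```python
from h import *
report();report('scene')
print(get_state()['clock'],get_state()['tcp_pos'])
```

```text
rim 455 ((558.508544921875, 188.23440551757812), (159.77078247070312, 127.13528442382812), 80.24503326416016) led [0.4768 0.2016 0.0731] [0.03722396 0.05002194]
rim 348 ((578.7476806640625, -175.87408447265625), (126.11466217041016, 160.31112670898438), 6.089360237121582) led [ 0.5132 -0.1728  0.0727] [0.03652483 0.05022255]
rim 906 ((557.446044921875, 189.2923126220703), (162.83682250976562, 127.18839263916016), 80.42265319824219) led [0.4926 0.2097 0.0697] [0.03668453 0.04855411]
rim 610 ((578.3135375976562, -175.20123291015625), (127.55475616455078, 166.15586853027344), 6.2289581298828125) led [ 0.5064 -0.1747  0.0697] [0.03681    0.04815195]
17.425 [ 0.47359045 -0.18764451  0.13667289]
```

Run:
```python
from h import *
print(go((.4816,-.186,.015),186.1))
```

```text
(array([ -8.1,   0.8, 121.7]), array([-0.02,  0.02,  0.07]))
```

Request:
drive_tool([
  [[0, -0.004, 0.001, 0, 0, 0, 0], [0, -0.004, 0.001, 0, 0, 0, 0], [0, -0.004, 0.001, 0, 0, 0, 0], [0, -0.004, 0.001, 0, 0, 0, 0], [0, -0.004, 0.001, 0.02, 0, 0, 0], [0, -0.004, 0.001, 0.04, 0, 0, 0], [0, -0.004, 0.001, 0.06, 0, 0, 0], [0, -0.004, 0.001, 0.08, 0, 0, 0], [0, -0.004, 0.001, 0.1, 0, 0, 0], [0, -0.004, 0.001, 0.115, 0, 0, 0], [0, -0.004, 0.001, 0.1217, 0, 0, 0], [0, -0.004, 0.001, 0.1217, 0, 0, 0]],
])

```text
clock: 18.92
tcp_pos: [0.4773, -0.1861, 0.0148]
orientation: [-0.0, -0.054, 0.999, 0.0]
wrist_force: [-0.7, 0.3, -0.3]
finger_gap: 0.0853
grip_force: 0.0
```

Run:
```python
from h import *
s=get_state();print(s['clock'],s['tcp_pos'],s['wrist_force'],s['finger_gap'])
p,d=snap('scene')
cv2.imwrite('pics/s6.png',cv2.resize(p[130:240,180:320,::-1],None,fx=4,fy=4,interpolation=2))
n=np.array([np.cos(np.radians(-4)),np.sin(np.radians(-4))])
print('final',go((.6015,-.1802,.015),176.0))
```

```text
18.925 [ 0.47732068 -0.18614931  0.01484092] [-0.71294762  0.2574534  -0.28917807] 0.08529554637925534
final (array([-123.8,   -7.2,    0.3]), array([-1.000e-02,  2.000e-02,  1.017e+01]))
```

View pics/s6.png

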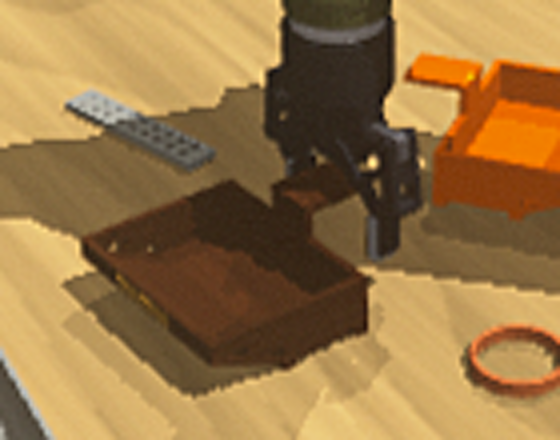

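The open fingers straddle the ledge just behind the near wall, with the left finger at (380,250). Now for the push, turning as it goes.

Request:
drive_tool([
  [[0, -0.01, 0, 0, 0, 0, 0], [0, -0.018, 0, 0, 0, 0, 0], [0, -0.024, 0, 0, 0, 0, 0], [0, -0.028, 0, 0, 0, 0, 0], [0, -0.034, 0, 0, 0, 0, 0.6], [0, -0.04, -0.0001, 0, 0, 0, 1.25], [0, -0.046, -0.0003, 0, 0, 0, 1.9], [0, -0.052, -0.0005, 0, 0, 0, 2.5], [0, -0.058, -0.0007, 0, 0, 0, 3.1], [0, -0.064, -0.0011, 0, 0, 0, 3.8], [0, -0.07, -0.0014, 0, 0, 0, 4.4], [0, -0.076, -0.0019, 0, 0, 0, 5]],
])

```text
clock: 20.48
tcp_pos: [0.5509, -0.1793, 0.0148]
orientation: [-0.002, -0.01, 1.0, 0.0]
wrist_force: [-6.0, 0.7, 5.3]
finger_gap: 0.0857
grip_force: 3.5
```

```bash
cat >> h.py <<'E'
def rp():
    "right tray rim front/near edges from both cameras"
    for n in('top','scene'):
        p,d=snap(n);t=trays(p,d,n)
        for y,Q,led,rim in t:
            r=cv2.minAreaRect((rim[:,:2]*1000).astype(np.float32));b=cv2.boxPoints(r);b=b[np.argsort(b[:,0])]
            v=b[3]-b[2];v=v*np.sign(v[1]);print(n,len(rim),'size',np.round(r[1]),'near',b[:2].mean(0).round(1),'far',b[2:].mean(0).round(1),'yaw',np.degrees(np.arctan2(-v[0],v[1])).round(2),'gap to line',(.7525*1000+.0702*b[2:].mean(0)[1]-b[2:].mean(0)[0]).round(1))
E
python3 - <<'E'
from h import *
s=get_state();print(s['clock'],s['tcp_pos'],s['wrist_force']);rp()
print('final',go((.6015,-.1802,.015),176.0))
E
```

```text
20.475 [ 0.55089739 -0.17926737  0.01481881] [-5.99898091  0.65308023  5.26220128]
top 447 size [161. 127.] near [496.  199.4] far [621.1 177.9] yaw -9.75 gap to line 143.9
top 210 size [126.  99.] near [ 561.1 -148.4] far [ 687.  -146.8] yaw 0.69 gap to line 55.2
scene 928 size [162. 127.] near [494.8 200. ] far [620.3 179.1] yaw -9.44 gap to line 144.8
scene 663 size [143. 166.] near [ 547.6 -181.5] far [ 690.2 -174.6] yaw 2.79 gap to line 50.0
final (array([-49.1,  -1.7,  -0.4]), array([ 0.03, -0.12,  5.17]))
```

Request:
drive_tool([
  [[0, -0.005, 0, 0, 0, 0, 0.6], [0, -0.01, -0.0001, 0, 0, 0, 1.2], [0, -0.015, -0.0003, 0, 0, 0, 1.9], [0, -0.02, -0.0006, 0, 0, 0, 2.6], [0, -0.025, -0.0009, 0, 0, 0, 3.3], [0, -0.03, -0.0013, 0, 0, 0, 4.0], [0, -0.034, -0.0017, 0, 0, 0, 4.6], [0, -0.038, -0.002, 0, 0, 0, 5.1], [0, -0.04, -0.0021, 0, 0, 0, 5.1]],
])

```text
clock: 21.7
tcp_pos: [0.5936, -0.1814, 0.0151]
orientation: [0.0, 0.034, 0.999, -0.0]
wrist_force: [-2.6, -0.0, -0.1]
finger_gap: 0.0853
grip_force: 1.2
```

Run:
```python
from h import *
s=get_state();print(s['clock'],s['tcp_pos'],s['wrist_force']);rp()
print('final',go((.6015,-.1802,.015),176.0))
```

```text
21.7 [ 0.59357543 -0.18141099  0.01506877] [-2.58712254 -0.01193266 -0.12996263]
top 445 size [159. 127.] near [495.8 198.7] far [620.9 177.4] yaw -9.64 gap to line 144.0
top 87 size [ 60. 134.] near [626.3 -82.4] far [ 736.3 -158.8] yaw -34.77 gap to line 5.0
scene 910 size [161. 129.] near [494.3 201.1] far [621.  179.4] yaw -9.73 gap to line 144.1
scene 538 size [167. 132.] near [ 586.2 -183. ] far [ 717.9 -185.9] yaw -1.26 gap to line 21.5
final (array([-7.7,  1.7,  0.1]), array([-0.02,  0.04,  0.07]))
```

Request:
drive_tool([
  [[0, -0.002, 0, 0, 0, 0, 0], [0, -0.0035, 0, 0, 0, 0, 0], [0, -0.005, 0, 0, 0, 0, 0], [0, -0.006, 0, 0, 0, 0, 0]],
])

```text
clock: 22.3
tcp_pos: [0.5993, -0.1817, 0.015]
orientation: [-0.0, 0.034, 0.999, -0.0]
wrist_force: [-3.1, 1.3, -0.5]
finger_gap: 0.0854
grip_force: 1.3
```

Request:
drive_tool([
  [[0, -0.001, 0, 0, 0, 0, 0], [0, -0.002, 0, 0, 0, 0, 0]],
])

```text
clock: 22.55
tcp_pos: [0.6013, -0.1818, 0.015]
orientation: [0.0, 0.034, 0.999, -0.0]
wrist_force: [-2.0, 0.2, 0.1]
finger_gap: 0.0857
grip_force: 1.3
```

```bash
cat >> h.py <<'E'
def gap():
    p,d=snap('scene');P=pts('scene',d);f=[.07,.7525]
    L=line(p,d,'scene');L=L[abs(L[:,0]-np.polyval(f,L[:,1]))<.01]
    m=(d>0)&(p.max(2)<100)&(P[...,0]>.66)&(P[...,0]<.76)&(P[...,1]>-.3)&(P[...,1]<-.06)&(P[...,2]>.04)&(P[...,2]<.054)&(p[...,0].astype(int)>p[...,2]+12)
    Q=P[m];r=np.polyval(f,Q[:,1])-Q[:,0];y=Q[:,1]
    for a in np.linspace(y.min(),y.max(),7)[:-1]:
        k=(y>=a)&(y<a+np.ptp(y)/6);l=L[(L[:,1]>=a)&(L[:,1]<a+.03)]
        print(round(a,3),k.sum(),'nose to line mm',round(np.percentile(r[k],3)*1000,1),'line near edge',round((l[:,0]-np.polyval(f,l[:,1])).min()*1000,1) if len(l) else '')
    return p
E
python3 - <<'E'
from h import *
s=get_state();print(s['clock'],s['tcp_pos'],s['wrist_force']);gap()
E
```

```text
22.55 [ 0.60127981 -0.18175681  0.01503615] [-2.03808125  0.17317901  0.10332014]
-0.292 74 nose to line mm 4.1 line near edge -3.2
-0.259 20 nose to line mm 2.4 line near edge -3.2
-0.226 14 nose to line mm 3.2 line near edge -3.3
-0.193 20 nose to line mm 3.4 line near edge -2.0
-0.16 28 nose to line mm 2.4 line near edge -3.7
-0.127 132 nose to line mm 3.0 line near edge -6.2
```

Request:
drive_tool([
  [[0, -0.001, 0, 0, 0, 0, 0], [0, -0.002, 0, 0, 0, 0, 0]],
])

```text
clock: 22.85
tcp_pos: [0.6014, -0.1817, 0.0149]
orientation: [-0.002, 0.035, 0.999, 0.0]
wrist_force: [-9.5, -0.5, 4.6]
finger_gap: 0.0852
grip_force: 4.7
```

Request:
drive_tool([
  [[0, -0.001, 0, 0, 0, 0, 0], [0, -0.001, 0, 0, 0, 0, 0]],
])

```text
clock: 23.1
tcp_pos: [0.6014, -0.1817, 0.0149]
orientation: [-0.003, 0.035, 0.999, 0.0]
wrist_force: [-10.7, 0.7, 5.8]
finger_gap: 0.0854
grip_force: 5.2
```

Request:
drive_tool([
  [[0, -0.001, 0, 0, 0, 0, 0], [0, -0.001, 0, 0, 0, 0, 0.5], [0, -0.001, 0, 0, 0, 0, 0.5], [0, -0.001, 0, 0, 0, 0, -0.5], [0, -0.001, 0, 0, 0, 0, -0.5], [0, -0.001, 0, 0, 0, 0, 0], [0, -0.001, 0, 0, 0, 0, 0]],
])

```text
clock: 23.98
tcp_pos: [0.6015, -0.1815, 0.0147]
orientation: [-0.003, 0.035, 0.999, 0.0]
wrist_force: [-11.8, 0.0, 7.3]
finger_gap: 0.0852
grip_force: 6.3
```

Run:
```python
from h import *
s=get_state();print(s['tcp_pos'],s['wrist_force'],s['ft_torque']);gap()
```

```text
[ 0.60145098 -0.18154643  0.01471297] [-1.18290573e+01  1.15000922e-02  7.27567717e+00] [-0.07113204  2.31549778 -0.24133177]
-0.291 72 nose to line mm 4.2 line near edge -3.3
-0.26 24 nose to line mm 2.7 line near edge -3.3
-0.229 15 nose to line mm 0.5 line near edge -3.0
-0.198 20 nose to line mm 2.5 line near edge -2.0
-0.166 23 nose to line mm 2.3 line near edge -3.4
-0.135 134 nose to line mm 2.9 line near edge -4.6
```

Request:
drive_tool([
  [[0, 0.003, 0, 0, 0, 0, 0], [0, 0.01, 0, 0, 0, 0, 0], [0, 0.03, 0, 0, 0, 0, 0], [0, 0.05, 0, 0, 0, 0, 0], [0, 0.06, 0, 0, 0, 0, 0], [0, 0.06, 0, -0.04, 0, 0, 0], [0, 0.06, 0, -0.1, 0, 0, 0], [0, 0.1, 0, -0.15, 0, 0, 0], [0, 0.16, 0, -0.15, 0, 0, 0], [0, 0.16, 0, -0.15, 0, 0, 0]],
])

```text
clock: 25.28
tcp_pos: [0.4416, -0.1695, 0.1652]
orientation: [-0.001, 0.035, 0.999, 0.001]
wrist_force: [0.9, 0.2, -0.1]
finger_gap: 0.0851
grip_force: 0.0
```

Run:
```python
from h import *
s=get_state();print(s['clock'],s['tcp_pos'],s['wrist_force']);p=gap();rp()
cv2.imwrite('pics/s7.png',cv2.resize(p[130:330,120:320,::-1],None,fx=3,fy=3,interpolation=2))
```

```text
25.275 [ 0.44158625 -0.16949803  0.16515811] [ 0.86717924  0.15266251 -0.09596867]
-0.271 74 nose to line mm 3.3 line near edge -3.1
-0.243 10 nose to line mm 2.4 line near edge -3.1
-0.215 10 nose to line mm 3.0 line near edge -2.0
-0.187 15 nose to line mm 2.6 line near edge -2.6
-0.159 19 nose to line mm 2.5 line near edge -3.2
-0.131 122 nose to line mm 2.9 line near edge -4.9
top 454 size [160. 127.] near [495.9 199.1] far [621.1 177.7] yaw -9.71 gap to line 143.9
top 270 size [161. 113.] near [ 612.  -183.2] far [ 724.8 -190.7] yaw -3.79 gap to line 14.3
scene 925 size [162. 127.] near [494.6 200.6] far [619.9 178.9] yaw -9.81 gap to line 145.1
scene 452 size [164. 111.] near [ 611.4 -182.8] far [ 722.5 -187.5] yaw -2.44 gap to line 16.8
```

View pics/s7.png

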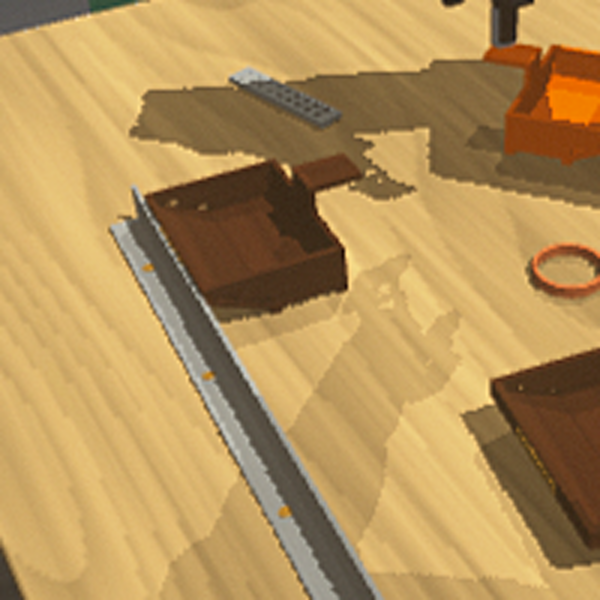

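The right tray's nose lies flush along the strip, from (140,190) to (215,310), with an even gap of about 0. The left tray has not moved, and the robot is clear.

```bash
python3 -c "
from workcell import *
print(hand_in())"
```

```text
the job is handed in; nothing more can be done
None
```

I tipped both trays, left then right, held each for over a second and let it down flat. The stamp was under the right-hand tray, which I pushed flat against the dispatch line; the left one stands where it was, and the job is handed in.

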